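# Square up a row of culture tubs on a grow-rack tray

## Task

Tidy the row of mushroom-culture tubs on the shelf tray by pushing only: push the stray tub from the front of the tray into the one empty place of the back row, and nudge the tub that stands proud of the row straight back into line. In the end each of the four tubs stands upright on its own printed ring, touching the tray's back stop and centred sideways on the ring, so that air can pass between the tubs. Slide the tubs on the tray, never lift or tip one, and leave the two tubs already in line and everything else where it stands.

Things in the scene. Friction and masses are not known exactly. Their poses are not given: they have to be found in the camera images.
- tray: fixed white steel shelf tray, deck 620 mm wide, 15 mm above the bench. Origin: at bench height under the middle of the row line; x towards the back stop, y along the row. Back stop: metal upstand on the far side, face at x = +41 mm, top 30 mm above the deck. End upstands at y = +-310 mm, 16 mm high. Open front edge at x = -250. Places on x = 0 at y = +-57.5, +-172.5 mm
- tub_stray: the stray tub, alone on the front half of the tray, 145 to 165 mm before the row line; round black tub, see-through domed lid over orange fungus: base 78 mm across, wall widening to 84 at 50 mm up, rim 90 mm across at 50 to 57 mm, lid top at 72 mm; 0.2 to 0.35 kg, loose. Origin: centre of its underside, z up; its yaw means nothing
- tub_proud: the tub standing proud, 30 to 45 mm before its ring's centre towards the open front; round black tub, see-through domed lid over orange fungus: base 78 mm across, wall widening to 84 at 50 mm up, rim 90 mm across at 50 to 57 mm, lid top at 72 mm; 0.2 to 0.35 kg, loose. Origin: centre of its underside, z up; its yaw means nothing
- tub_c: a tub already in line on its ring; same size as the others (90 mm rim, 72 mm tall), origin at the centre of its underside; leave it
- tub_d: the other tub already in line on its ring; same size, origin at the centre of its underside; leave it
- place0: the EMPTY place, for the stray tub: printed blue ring (88 to 95 mm across, centre dot, cut off by the back stop), flat on the tray. Origin: the ring's centre on the deck, where a tub's centre is when the tub touches the back stop; x horizontal, square to the back stop, towards it; y along the row
- place1: the place of the proud tub: printed blue ring (88 to 95 mm across, centre dot, cut off by the back stop), flat on the tray. Origin: the ring's centre on the deck, where a tub's centre is when the tub touches the back stop; x horizontal, square to the back stop, towards it; y along the row
- place2: the place that tub_c stands on: a like ring, origin at its centre
- place3: the place that tub_d stands on: a like ring, origin at its centre
- hygrometer: small white upright box with a display, 20 x 48 x 44 mm high, loose in one front corner of the tray; origin centre of underside; leave it
- petri: two stacked clear dishes with yellow gel, 60 mm across, 30 mm high, loose in the other front corner of the tray; origin centre of underside; leave it
- spray: white spray bottle with blue head, 68 mm across, 188 mm high, on the bench left of the tray; origin centre of underside; leave it
- pen: grey and black marker pen, 132 mm long, 16 mm wide, 14 mm high, lying on the bench right of the tray; origin near the middle of its underside; leave it
- jar: amber jar with white cap, 70 mm across, 90 mm high, on the bench right of the tray; origin centre of underside; leave it
There are look-alikes about, which are no part of the job. What is shaped like the tub_stray but purple is not meant.

How it is judged (in metres and radians):
At the end, for the whole second after the job is handed in: Each tub stands at rest and upright (within 0.06 rad) on the deck with its centre within 6 mm of its ring's centre square to the back stop (touching the stop) and within 12 mm along the row: tub_stray on place0, tub_proud on place1, tub_c on place2, tub_d on place3 (x of tub_stray in the frame of place0 between -0.006 and 0.006 m and y of tub_stray in the frame of place0 between -0.012 and 0.012 m and height (world z) of each of tub_stray, tub_proud, tub_c, tub_d below 0.019 m and angle between each of tub_stray, tub_proud, tub_c, tub_d's own z axis and vertical below 0.06 rad and linear speed of each of tub_stray, tub_proud, tub_c, tub_d below 0.01 m/s and x of tub_proud in the frame of place1 between -0.006 and 0.006 m and y of tub_proud in the frame of place1 between -0.012 and 0.012 m and x of tub_c in the frame of place2 between -0.006 and 0.006 m and y of tub_c in the frame of place2 between -0.012 and 0.012 m and x of tub_d in the frame of place3 between -0.006 and 0.006 m and y of tub_d in the frame of place3 between -0.012 and 0.012 m).
It fails at once if a tub is lifted clear of the tray (its underside's centre more than 12 mm above the deck) (height (world z) of any of tub_stray, tub_proud, tub_c, tub_d above 0.027 m).
It fails at once if a tub is tipped by more than 0.25 rad (angle between any of tub_stray, tub_proud, tub_c, tub_d's own z axis and vertical above 0.25 rad).
It fails at once if one of the two tubs already in line is shifted by more than 8 mm (distance of any of tub_c, tub_d from where it was at the start of the episode above 0.008 m).
It fails at once if a bystander (hygrometer, dishes, spray bottle, pen, jar) is shifted by more than 15 mm (distance of any of hygrometer, petri, spray, pen, jar from where it was at the start of the episode above 0.015 m).
It also fails if it takes over 72 s, if anything falls off the work surface, if the arm or the gripper's body presses on something with over 40 N, if the wrist force passes 120 N, or if a joint passes its speed limit or range.

## Robot

A 6-joint arm with a two-finger parallel gripper is mounted at the origin on the work surface. World frame = base frame: x ahead of the robot, y to its left, z up, the work surface at z = 0. Lengths are in mm, angles in rad, forces in N, time in s.
With the tool pointing down it reaches from about 325 to 775 mm from the base axis. Payload 5.5 kg.
Tool frame: the origin (TCP) lies on the front face of the gripper's body, between the roots of the fingers; the fingertips stand 73 mm ahead of it and the grasp point (between the pads) lies 54 mm ahead of it; z points along the fingers, y is the direction in which the jaws open and shut (so a half turn about z gives the same grasp; the last joint's range is limited). The gripper opens to 85 mm and grips with 20 to 120 N. Pads are 22 mm wide; open, the fingers measure 114 mm over their backs; the gripper's body (76 mm by 85 mm) begins 54 mm behind the grasp point. The pads swing forward as they close: fully open they stand 13 mm farther back than shut.
Start: joints at [-1.224, 0.091, 1.231, -0, 1.82, -0.057], TCP at [235.751, -551.76, 303.875] pointing down, gripper open.
Joint ranges: [-2.87, 2.87], [-0.86, 2.18], [0.17, 2.46], [-1.51, 4.65], [0.06, 2.69], [-2.65, 2.65]. Speed limits (rad/s): [2.57, 2.57, 3.01, 3.14, 3.14, 3.14].

## Interface

Orientations are given as a rotation vector (axis times angle).
In Python, from bench import status, imaging, ticket gives the robot as it stands. The module is installed in compiled form; this text tells all that it offers.
- The arm moves only by the shell command python3 -m creep 'ROWS' [OPENING] [FORCE]. ROWS is JSON, a list of rows, each a list of 6 numbers: the shift along the world's x, y, z in cm, then the turn, a rotation vector about the world's x, y, z in degrees. A call has 1 to 8 rows; each row shifts and turns the pose as measured when the row begins; what a row does not reach is not made up. A row lasts 1/8 s, in which the tool goes at most 62.5 mm and 10.7 degrees, less where a joint would pass 70% of its speed; a pose out of reach is approached as far as the arm can. A call is refused whole if a number of a shift passes 6.25 or a number of a turn 10.7, either way. A call with a gripper value outside its range is refused whole. OPENING is the gripper command: -1 is fully open, 1 is shut, values between are in proportion, set as the call begins (- or left out, the last holds). The fingers move at their own pace and stop on an object; FORCE is the grip in N (left out, the last holds). Time passes only in rows, so rows that do not move let the fingers close. It gives the time, the measured TCP pose, the force and the opening at its end, in the units of the state.
- status.get_obs(): the state, without advancing time (a new reading comes with each control period).
- imaging.snapshot(name): name is "scene" or "top" or "wrist"; returns a dict with "pixels" (480x640x3 uint8, blue, green, red), "intrinsics" (3x3 intrinsics, pixels), "R" (3x3) and "t" (3): a world point X has camera coordinates R X + t. Camera axes: x right, y down, z forward; pixel columns grow to the right and rows downward; lengths in mm; the calibration is good to about 2 mm. A picture is of the moment at which its call begins. There is no depth.
- ticket.job_done(): hands the job in, once; it reports no verdict.
The state is a dict: "t": time; "joint_positions": joint angles; "joint_vel": joint speeds; "joint_torque": joint torques, N m; "ee_pos": TCP position; "tool_rot": TCP orientation; "ft_force": force on the tool from outside, world axes, zero at the start; "ft_torque": the same for the moment, N m; "opening": opening from 0.0 (shut) to 1.0 (fully open).
Only numpy, scipy, OpenCV 4.12 (cv2) and the standard library are available. Lean on these libraries where they do the work, as an engineer would, in place of code of your own. Each camera call takes 0.05 s, during which the arm holds its last target.

## Working session

There is one attempt and no reset: what is moved stays moved. The work goes in short steps, Python scripts to look and compute and a shell command to move; the robot and the scene stay as the last step left them, time stands still between calls to the robot, and variables do not carry over. Pictures are saved under pics/ and viewed, and the job is handed in when it is done.

```bash
mkdir -p pics
python3 - <<'E'
from bench import status, imaging
import cv2
o=status.get_obs();print(o['t'],o['ee_pos'],o['tool_rot'],o['opening'])
for n in("scene","top","wrist"):
    s=imaging.snapshot(n);cv2.imwrite(f"pics/{n}0.png",s["pixels"]);print(n,s["intrinsics"].tolist(),s["R"].tolist(),s["t"].tolist())
E
```

```text
0.0 [ 235.6884492  -551.59831712  302.74385955] [-3.07582960e+00 -6.29602002e-01  4.93850541e-04] 1.0015742625755453
scene [[479.02959890426104, 0.0, 315.64139332500207], [0.0, 479.02959890426104, 243.92937184917272], [0.0, 0.0, 1.0]] [[0.839592794523981, 0.5432006951917042, -0.0041163244115899715], [0.45458225480560677, -0.7067286797977944, -0.5421158056791157], [-0.2973868070363289, 0.45328531621321627, -0.8402937040738921]] [-447.6447305144957, -189.40891457835647, 1217.6351340201784]
top [[449.6605439149444, 0.0, 318.50460661385705], [0.0, 449.6605439149444, 234.8934405602141], [0.0, 0.0, 1.0]] [[-0.025321574968934425, -0.999661905208122, 0.005907039593635151], [-0.9980830143935857, 0.024946900925999525, -0.05663875451669506], [0.0564722429172661, -0.0073298983523991685, -0.9983772625465974]] [6.2381250425255566, 503.289806512095, 1053.0645444491188]
wrist [[432.2328782313549, 0.0, 320.2176769656428], [0.0, 432.2328782313549, 239.00073257382243], [0.0, 0.0, 1.0]] [[0.3933194142750101, -0.9193998846142013, -0.0019210741158299015], [-0.8775070314054791, -0.3760195639994691, 0.29764189443624123], [-0.2743742848524772, -0.11538257953887489, -0.9546756580905628]] [-600.6680964925163, -38.37067894971279, 378.146925899545]
```

View pics/top0.png

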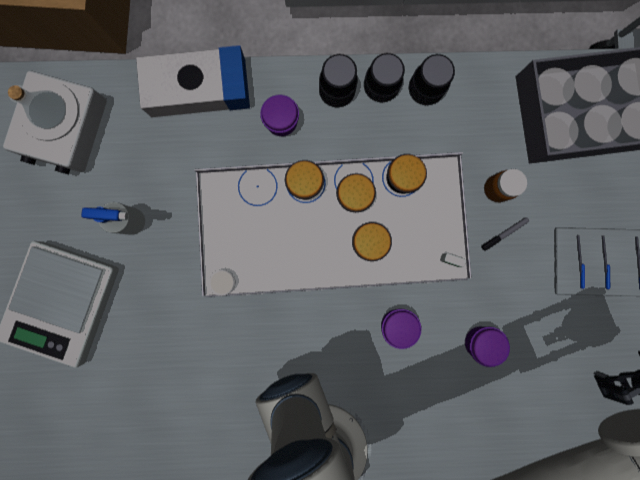

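View pics/scene0.png

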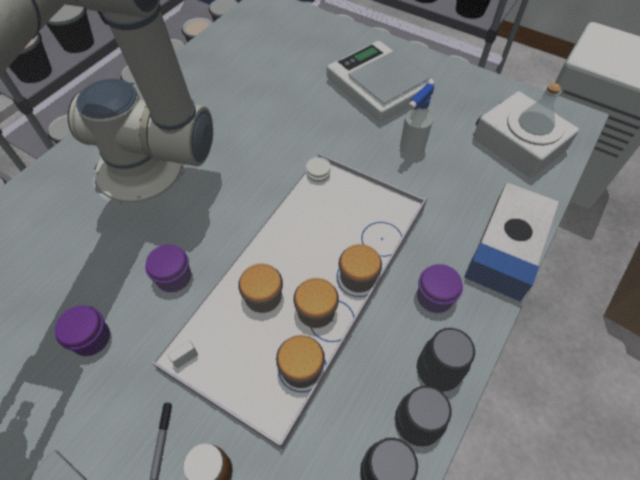

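The top view shows four orange tubs: (304,180) and (407,173) in line, (356,193) proud and (372,242) stray. The empty ring is at (258,186). The look-alikes are the purple tubs at (280,115), (401,328) and (488,346). I choose the orange tub at (372,242), alone on the front of the tray.

```bash
cat > h.py <<'E'
from bench import status, imaging
import cv2, numpy as np
def ray(s,u,v,z):
    K,R,t=[np.array(s[k],float) for k in("intrinsics","R","t")]
    d=R.T@np.linalg.solve(K,[u,v,1]);c=-R.T@t
    return c+d*(z-c[2])/d[2]
def proj(s,X):
    K,R,t=[np.array(s[k],float) for k in("intrinsics","R","t")]
    p=K@(R@np.array(X,float)+t);return p[:2]/p[2]
def orange(s):
    h=cv2.cvtColor(s["pixels"],cv2.COLOR_BGR2HSV)
    m=cv2.inRange(h,(8,130,90),(25,255,255))
    n,l,st,c=cv2.connectedComponentsWithStats(m)
    out=[]
    for i in range(1,n):
        if 500<st[i,4]<4000:
            cn=max(cv2.findContours((l==i).astype('u1'),0,2)[0],key=cv2.contourArea)
            e=cv2.fitEllipse(cn);out.append((e[0],e[1],st[i,4]))
    return out
E
python3 - <<'E'
from h import *
T=imaging.snapshot("top");S=imaging.snapshot("scene")
a=orange(T);b=orange(S)
for e in a: print("top",np.round(e[0],1),np.round(e[1],1),np.round(ray(T,*e[0],78),1))
for e in b: print("scene",np.round(e[0],1),np.round(e[1],1),np.round(ray(S,*e[0],78),1))
h=cv2.cvtColor(T["pixels"],cv2.COLOR_BGR2HSV)
m=cv2.inRange(h,(0,0,120),(179,45,255))
cn=max([c for c in cv2.findContours(m,0,2)[0] if cv2.pointPolygonTest(c,(230.,230.),False)>=0],key=cv2.contourArea)
r=cv2.minAreaRect(cn);print(r)
for p in cv2.boxPoints(r): print(p,ray(T,*p,20).round(1))
c=T["pixels"][140:300,190:480];cv2.imwrite("pics/crop1.png",cv2.resize(c,(797,440),interpolation=2))
c=T["pixels"][205:280,325:415];cv2.imwrite("pics/crop2.png",cv2.resize(c,(630,525),interpolation=2))
E
```

```text
top [407.4 172.2] [34.8 34.9] [ 636.1 -209.7   78. ]
top [303.7 178.5] [34.6 35.2] [627.4  24.   78. ]
top [356.  191.8] [34.9 35.1] [594.5 -92.6  78. ]
top [371.9 241.1] [35.2 35.3] [ 482.9 -124.8   78. ]
scene [360.3 261.9] [30.8 37.3] [626.7  23.4  78. ]
scene [259.8 282.2] [32.4 38.7] [ 482.3 -125.2   78. ]
scene [315.7 297.4] [34.7 39.4] [594.  -93.2  78. ]
scene [300.  357.5] [40.5 43. ] [ 635.8 -210.1   78. ]
((332.5233154296875, 226.11843872070312), (123.38616943359375, 261.2501220703125), 86.375244140625)
[198.25923 172.80711] [657.8 275.5  20. ]
[458.98672 156.29042] [ 682.6 -346.6   20. ]
[466.7874  279.42975] [ 389.4 -352.4   20. ]
[206.0599  295.94647] [366.5 260.2  20. ]
```

View pics/crop1.png

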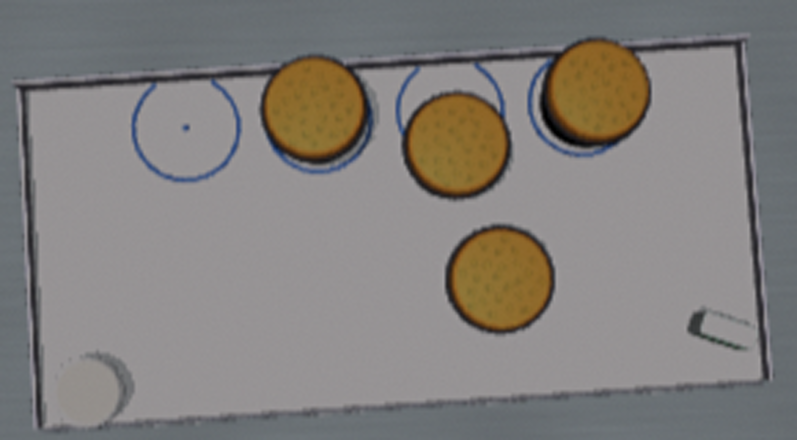

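View pics/crop2.png

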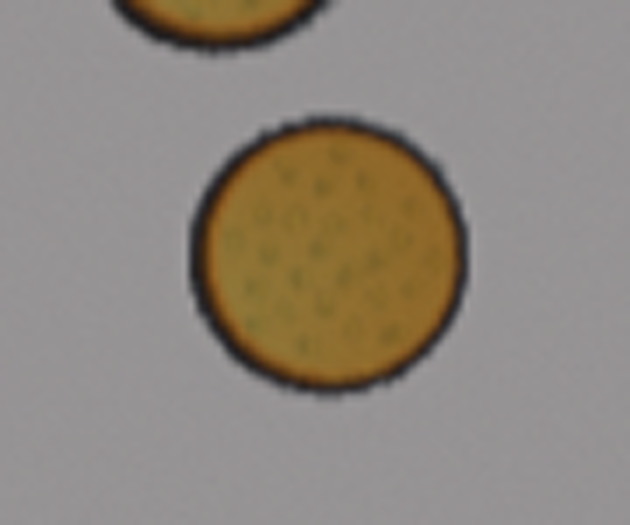

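Run:
```python
from h import *
from scipy.optimize import least_squares
for n in("top","scene"):
    T=imaging.snapshot(n)
    h=cv2.cvtColor(T["pixels"],cv2.COLOR_BGR2HSV)
    m=cv2.inRange(h,(100,70,40),(130,255,255))
    v,u=np.nonzero(m)
    P=np.array([ray(T,a+0.,b+0.,15.3)[:2] for a,b in zip(u,v)])
    # model: ring centres on line, params x0,y0,yaw
    y=np.array([172.5,57.5,-57.5,-172.5])
    k=(P[:,0]>480)&(P[:,0]<700)&(P[:,1]>-280)&(P[:,1]<200); P=P[k]
    def cen(p): return np.c_[p[0]-np.sin(p[2])*y, p[1]+np.cos(p[2])*y]
    def f(p):
        C=cen(p);d=np.linalg.norm(P[:,None]-C[None],axis=2)
        r=np.min(np.abs(d-45.75),axis=1); return np.minimum(r,np.inf)
    s=least_squares(f,[627.,-92.,0.038],loss="soft_l1",f_scale=1.)
    p=s.x;print(n,len(P),p,np.median(f(p)),f(p).max());print(cen(p).round(1))
    c,sn=np.cos(p[2]),np.sin(p[2])
    for e in orange(T):
        d=ray(T,*e[0],78)[:2]-p[:2];print("tub tray-frame",(c*d[0]+sn*d[1]).round(1),(-sn*d[0]+c*d[1]).round(1))
```

```text
top 404 [ 6.30437098e+02 -3.56106157e+01  3.98330376e-02] 0.8845152416952651 45.28858328652211
[[ 623.6  136.8]
 [ 628.1   21.8]
 [ 632.7  -93.1]
 [ 637.3 -208. ]]
tub tray-frame -1.2 -174.2
tub tray-frame -0.7 59.6
tub tray-frame -38.2 -55.5
tub tray-frame -151.0 -83.2
scene 9 [ 6.19526370e+02 -1.25155320e+02  4.93455066e-02] 0.619796212175757 5.111506345063283
[[ 611.    47.1]
 [ 616.7  -67.7]
 [ 622.4 -182.6]
 [ 628.  -297.4]]
tub tray-frame 14.5 147.7
tub tray-frame -137.1 6.9
tub tray-frame -23.8 33.1
tub tray-frame 12.0 -85.7
```

The top view fits well: the tray frame is at about (630, -36) with yaw 0.04. The in-line tubs come out within 2 mm of their rings, proud at (-38,-55) and stray at (-151,-83) in the tray frame. My plan is to part-open the jaws as a two-point cradle, tilt so the fingertips lead, push the stray diagonally to in front of place0, then straight in.

```bash
python3 -m creep '[[3.9,5.6,0,0,0,9.8],[3.9,5.6,0,0,0,9.8],[3.9,5.6,0,0,0,9.8],[3.9,5.6,0,0,0,9.8],[3.9,5.6,0,0,0,9.8],[3.9,5.6,0,0,0,9.8],[0,0,-4,7.4,-1,0],[0,0,-4,7.4,-1,0]]' -0.06 40
python3 - <<'E'
from h import *
from scipy.spatial.transform import Rotation as R
o=status.get_obs();M=R.from_rotvec(o['tool_rot']).as_matrix();print(o['t'],o['ee_pos'],M.round(3).tolist(),o['ft_force'],o['joint_positions'].round(2))
E
```

```text
t: 1.35
ee_pos: [455.1, -233.1, 226.1]
tool_rot: [-2.194, -1.991, -0.307]
ft_force: [0.6, -0.5, -1.0]
opening: 0.529
1.35 [ 455.13929724 -233.1413508   226.07908364] [[0.091, 0.995, 0.042], [0.961, -0.099, 0.256], [0.259, 0.017, -0.966]] [ 0.61439483 -0.50042137 -1.0351336 ] [-0.66 -0.08  1.56  0.24  1.79 -0.53]
```

```bash
python3 -m creep '[[0.7,0.3,-5,0,0,-1],[0.7,0.3,-5,0,0,-1],[0,0,-2,0,0,0],[0,0,0,0,0,0]]'
python3 - <<'E'
from h import *
from scipy.spatial.transform import Rotation as R
o=status.get_obs();M=R.from_rotvec(o['tool_rot']).as_matrix();print(o['t'],o['ee_pos'],M.round(3).tolist(),o['ft_force'])
for n in("top","wrist","scene"):
    s=imaging.snapshot(n);cv2.imwrite(f"pics/{n}1.png",s["pixels"])
    if n=="wrist": p=s
c=-p['R'].T@p['t'];print("cam in tool",M.T@(c-o['ee_pos']))
E
```

```text
t: 1.85
ee_pos: [467.7, -226.1, 98.4]
tool_rot: [-2.229, -1.947, -0.31]
ft_force: [-0.6, 0.3, -1.1]
opening: 0.525
1.85 [ 467.68913765 -226.13882195   98.43610881] [[0.128, 0.991, 0.047], [0.956, -0.136, 0.259], [0.263, 0.012, -0.965]] [-0.55669865  0.3081352  -1.11441555]
cam in tool [ 74.67742895   1.14363286 -69.8006794 ]
```

View pics/scene1.png

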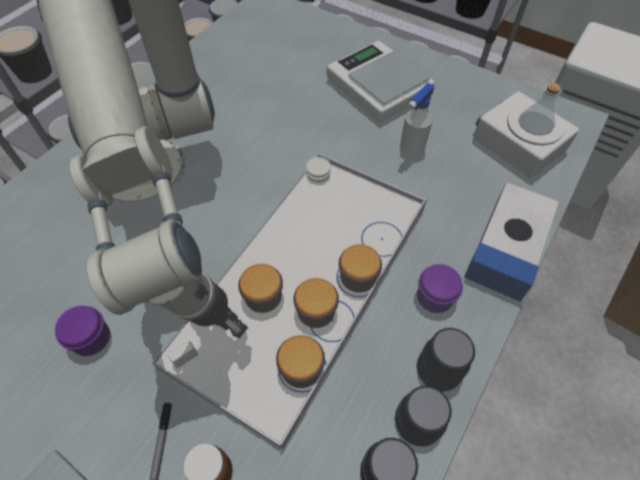

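View pics/wrist1.png

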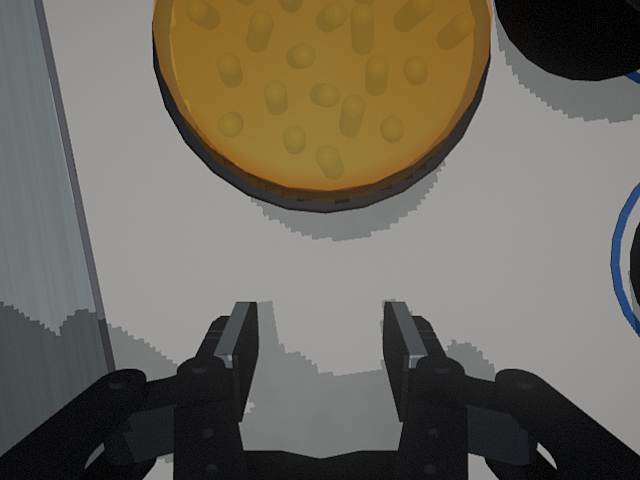

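The wrist view shows the stray centred at u≈322 between the pads (u≈245 and 395), about 40 mm ahead. I'm starting the push.

```bash
python3 -m creep '[[0.2,1.5,0.2,0,0,0],[0.2,1.5,0,0,0,0],[0.1,0.8,0,0,0,0],[0.16,1.2,0,0,0,0],[0.16,1.2,0,0,0,0],[0.16,1.2,0,0,0,0],[0.16,1.2,0,0,0,0],[0.16,1.2,0,0,0,0]]'
python3 - <<'E'
from h import *
s=imaging.snapshot("wrist");cv2.imwrite("pics/wrist2.png",s["pixels"])
for n in("top","scene"):
  s=imaging.snapshot(n)
  for e in orange(s): print(n,np.round(e[1],1),ray(s,*e[0],78).round(1))
E
```

```text
t: 3.0
ee_pos: [484.1, -123.5, 108.0]
tool_rot: [-2.237, -1.956, -0.316]
ft_force: [-0.0, -0.7, -0.8]
opening: 0.529
top [34.8 34.9] [ 636.2 -209.7   78. ]
top [34.6 35.1] [627.4  24.   78. ]
top [34.9 35.1] [594.5 -92.6  78. ]
top [35.  35.4] [493.9 -61.   78. ]
scene [31.6 34.2] [495.4 -58.8  78. ]
scene [31.1 37.5] [626.6  22.8  78. ]
scene [35.5 39.7] [593.9 -93.5  78. ]
scene [40.9 43.2] [ 635.6 -210.1   78. ]
```

View pics/wrist2.png

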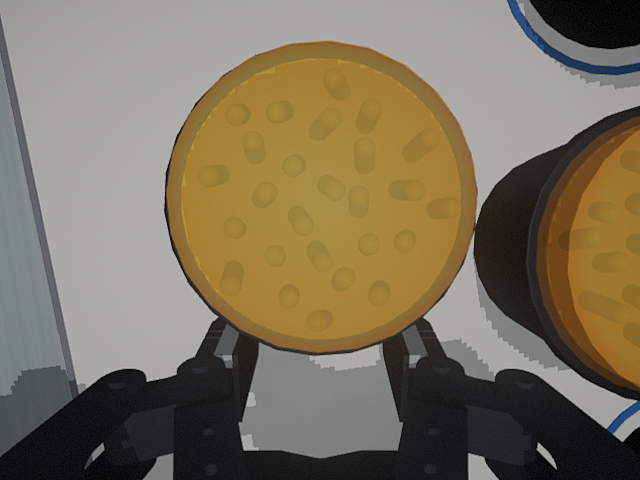

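```bash
python3 -m creep '[[0.16,1.2,-0.3,0,0,0],[0.16,1.2,-0.3,0,0,0],[0.16,1.2,-0.2,0,0,0],[0.16,1.2,-0.1,0,0,0],[0.16,1.2,-0.1,0,0,0],[0.16,1.2,-0.1,0,0,0],[0.16,1.2,-0.1,0,0,0],[0.16,1.2,-0.1,0,0,0]]'
python3 - <<'E'
from h import *
s=imaging.snapshot("wrist");cv2.imwrite("pics/wrist3.png",s["pixels"])
for n in("top","scene"):
  s=imaging.snapshot(n)
  for e in orange(s): print(n,np.round(e[1],1),ray(s,*e[0],78).round(1))
E
```

```text
t: 4.15
ee_pos: [498.2, -22.9, 95.5]
tool_rot: [-2.24, -1.957, -0.317]
ft_force: [0.2, -1.8, 2.3]
opening: 0.532
top [34.7 34.8] [ 636.2 -209.9   78. ]
top [34.5 35. ] [627.5  24.   78. ]
top [29.  37.8] [599.8 -95.   78. ]
top [35.  35.2] [508.3  38.3  78. ]
scene [28.7 31. ] [511.4  41.4  78. ]
scene [31.5 37.8] [626.5  22.8  78. ]
scene [35.7 39.8] [593.8 -93.1  78. ]
scene [40.8 42.9] [ 635.7 -210.1   78. ]
```

View pics/wrist3.png

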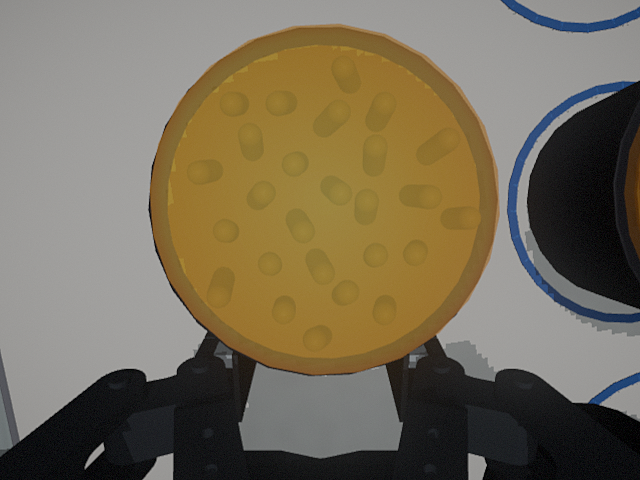

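```bash
python3 -m creep '[[0.13,1.2,0.2,0,0,0],[0.13,1.2,0.1,0,0,0],[0.13,1.2,0,0,0,0],[0.13,1.2,0,0,0,0],[0.13,1.2,0,0,0,0],[0.13,1.2,0,0,0,0],[0.13,1.2,0,0,0,0],[0.1,0.8,0,0,0,0]]'
python3 - <<'E'
from h import *
for n in("top","scene"):
  s=imaging.snapshot(n)
  for e in orange(s): print(n,np.round(e[1],1),ray(s,*e[0],78).round(1))
E
```

```text
t: 5.3
ee_pos: [507.7, 75.6, 97.0]
tool_rot: [-2.237, -1.955, -0.314]
ft_force: [-0.3, -1.4, -0.4]
opening: 0.526
top [34.7 34.7] [ 636.2 -209.9   78. ]
top [34.6 34.9] [627.5  23.9  78. ]
top [34.1 35.3] [595.3 -93.   78. ]
top [32.7 36. ] [517.5 137.2  78. ]
scene [31.9 38. ] [626.3  23.   78. ]
scene [35.2 39.6] [594.  -92.9  78. ]
scene [40.7 42.8] [ 635.8 -210.3   78. ]
```

```bash
python3 -m creep '[[-0.5,-3,0,0,0,0],[-0.5,-3,1,0,0,0],[-2,-1,5,0,0,-10],[-2,0,4,0,0,-10],[-1.5,1,0,0,0,-10],[-1.5,2,0,0,0,-10],[-1,2.5,0,0,0,-10],[0,2.5,0,0,0,-10]]'
python3 -m creep '[[0,2.5,0,0,0,-10],[0,2,0,0,0,-10],[0,0,0,0,0,0]]'
python3 - <<'E'
from h import *
from scipy.spatial.transform import Rotation as R
o=status.get_obs();M=R.from_rotvec(o['tool_rot']).as_matrix();print(M.round(3).tolist(),np.degrees(np.arctan2(M[1,0],M[0,0])))
for n in("top","scene"):
  s=imaging.snapshot(n);cv2.imwrite(f"pics/{n}4.png",s["pixels"])
  for e in orange(s): print(n,np.round(e[1],1),ray(s,*e[0],78).round(1))
E
```

```text
t: 6.4
ee_pos: [415.3, 82.0, 201.5]
tool_rot: [-3.038, -0.545, -0.417]
ft_force: [0.1, 0.1, -1.3]
opening: 0.534
t: 6.78
ee_pos: [414.6, 128.6, 202.6]
tool_rot: [3.094, 0.007, 0.424]
ft_force: [0.0, 0.0, -0.6]
opening: 0.529
[[0.963, 0.002, 0.269], [0.007, -1.0, -0.018], [0.269, 0.019, -0.963]] 0.4170882631060319
top [34.8 35. ] [ 636.1 -209.7   78. ]
top [34.6 35.1] [627.4  24.   78. ]
top [34.9 35.1] [594.5 -92.6  78. ]
top [35.  35.2] [517.5 136.4  78. ]
scene [25.5 34.4] [516.3 136.2  78. ]
scene [31.3 37.5] [626.7  23.1  78. ]
scene [34.5 39.1] [594.2 -93.   78. ]
scene [40.2 42.6] [ 635.9 -210.2   78. ]
```

View pics/top4.png

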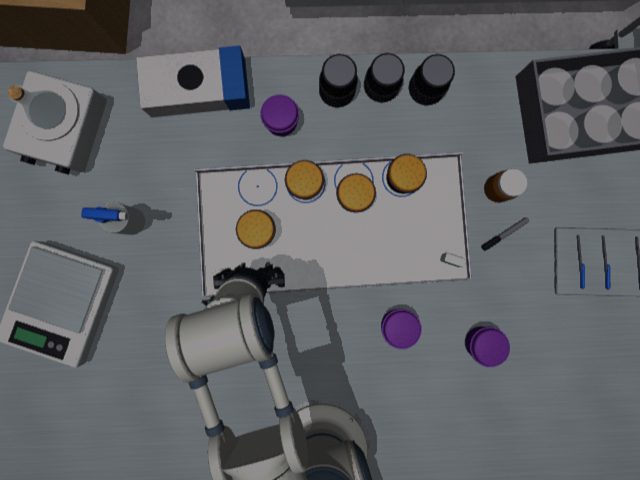

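The top view shows the stray at (256,229), directly in front of the empty ring at (258,186). The gripper is behind it at (247,275). I'm lowering and then pushing +x.

```bash
python3 -m creep '[[0,0.5,-4.5,0,0,1.5],[0,0.4,-4.5,0,0,0],[0,0,-1.4,0,0,0],[0,0,0,0,0,0]]'
python3 - <<'E'
from h import *
from scipy.spatial.transform import Rotation as R
o=status.get_obs();M=R.from_rotvec(o['tool_rot']).as_matrix();print(o['ee_pos'],M.round(3).tolist())
s=imaging.snapshot("wrist");cv2.imwrite("pics/wrist5.png",s["pixels"])
E
```

```text
t: 7.38
ee_pos: [416.2, 132.6, 98.6]
tool_rot: [3.096, 0.056, 0.431]
ft_force: [0.4, 0.5, 1.1]
opening: 0.532
[416.23421943 132.56555705  98.5875478 ] [[0.961, 0.033, 0.273], [0.037, -0.999, -0.01], [0.273, 0.02, -0.962]]
```

View pics/wrist5.png

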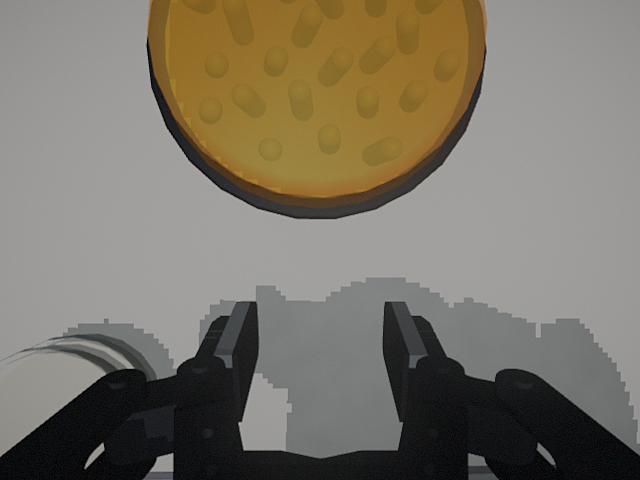

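```bash
python3 -m creep '[[1.5,0.2,0,0,0,0],[1.2,0.2,0,0,0,0],[0.8,0.1,0,0,0,0],[1.2,0,0,0,0,0],[1.2,0,0,0,0,0],[1.2,0,0,0,0,0],[1.2,0,0,0,0,0],[1.2,0,0,0,0,0]]'
python3 - <<'E'
from h import *
s=imaging.snapshot("wrist");cv2.imwrite("pics/wrist6.png",s["pixels"])
for n in("top","scene"):
  s=imaging.snapshot(n)
  for e in orange(s): print(n,np.round(e[1],1),ray(s,*e[0],78).round(1))
E
```

```text
t: 8.43
ee_pos: [519.5, 137.3, 107.9]
tool_rot: [3.096, 0.056, 0.449]
ft_force: [-1.0, 0.2, -1.1]
opening: 0.528
top [34.8 34.9] [ 636.3 -209.8   78. ]
top [34.6 35. ] [627.5  24.   78. ]
top [34.9 35.1] [594.5 -92.6  78. ]
top [34.7 35.1] [584.6 138.5  78. ]
scene [28.6 35.6] [582.9 137.3  78. ]
scene [32. 38.] [626.5  23.3  78. ]
scene [34.6 39.2] [594.2 -92.8  78. ]
scene [40.6 42.7] [ 635.8 -210.2   78. ]
```

View pics/wrist6.png

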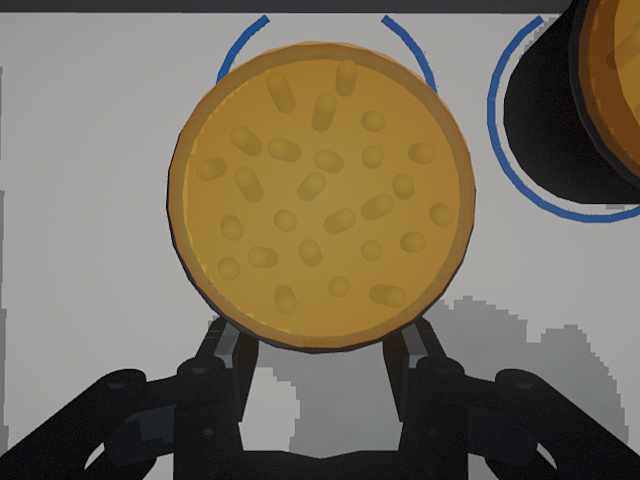

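```bash
python3 -m creep '[[1,0,-0.3,0,0,0],[1,-0.1,-0.3,0,0,0],[0.8,-0.1,-0.2,0,0,0],[0.4,0,-0.1,0,0,0]]'
python3 - <<'E'
from h import *
for n in("top","scene"):
  s=imaging.snapshot(n)
  for e in orange(s): print(n,np.round(e[1],1),ray(s,*e[0],78).round(1))
E
```

```text
t: 9.07
ee_pos: [552.9, 135.5, 99.3]
tool_rot: [3.096, 0.056, 0.45]
ft_force: [-2.9, -0.3, 2.1]
opening: 0.53
top [34.8 35. ] [ 636.1 -209.8   78. ]
top [34.6 35. ] [627.4  23.9  78. ]
top [33.9 35.2] [616.1 136.6  78. ]
top [34.9 35.1] [594.5 -92.5  78. ]
scene [29.  36.1] [614.2 135.   78. ]
scene [32.9 38. ] [626.8  23.8  78. ]
scene [34.5 39.2] [594.2 -92.8  78. ]
scene [40.4 42.8] [ 635.8 -210.1   78. ]
```

```bash
python3 -m creep '[[0.4,0,0,0,0,0],[0.3,0,0,0,0,0],[0.3,0,0,0,0,0]]'
python3 - <<'E'
from h import *
for n in("top","scene"):
  s=imaging.snapshot(n)
  for e in orange(s): print(n,np.round(e[1],1),ray(s,*e[0],78).round(1))
E
```

```text
t: 9.55
ee_pos: [562.4, 135.5, 98.8]
tool_rot: [3.096, 0.056, 0.446]
ft_force: [-12.4, -0.1, 5.6]
opening: 0.53
top [34.8 34.9] [ 636.1 -209.7   78. ]
top [34.8 35.1] [627.4  23.9  78. ]
top [33.2 35.5] [625.2 136.8  78. ]
top [34.9 35.1] [594.5 -92.6  78. ]
scene [29.  36.6] [622.6 135.2  78. ]
scene [33. 38.] [626.7  23.6  78. ]
scene [34.4 39.3] [594.1 -92.9  78. ]
scene [40.4 42.8] [ 635.8 -210.1   78. ]
```

```bash
python3 -m creep '[[-2,0,0,0,0,0],[-3,0,0,0,0,0],[-2,-0.5,5,0,0,0],[0,-4,5,0,0,0],[0,-5,0,0,0,1],[0,-5,0,0,0,0],[0,-5,0,0,0,0],[0,-3,0,0,0,0]]'
python3 - <<'E'
from h import *
from scipy.spatial.transform import Rotation as R
o=status.get_obs();M=R.from_rotvec(o['tool_rot']).as_matrix();print(o['ee_pos'],M.round(3).tolist())
for n in("top","scene"):
  s=imaging.snapshot(n);cv2.imwrite(f"pics/{n}7.png",s["pixels"])
  for e in orange(s): print(n,np.round(e[1],1),ray(s,*e[0],78).round(1))
E
```

```text
t: 10.65
ee_pos: [491.1, -94.4, 203.9]
tool_rot: [3.092, 0.095, 0.462]
ft_force: [0.2, 0.9, 0.3]
opening: 0.53
[491.0744837  -94.42964081 203.93556283] [[0.955, 0.058, 0.292], [0.062, -0.998, -0.005], [0.292, 0.023, -0.956]]
top [34.7 34.9] [ 636.3 -209.8   78. ]
top [34.6 35.2] [627.4  24.   78. ]
top [34.9 35.1] [623.5 136.8  78. ]
top [34.9 35.1] [594.4 -92.5  78. ]
scene [27.8 35.5] [623. 136.  78.]
scene [31.6 37.9] [626.9  23.4  78. ]
scene [34.9 39.5] [593.9 -93.2  78. ]
scene [40.6 42.8] [ 635.7 -210.1   78. ]
```

View pics/top7.png

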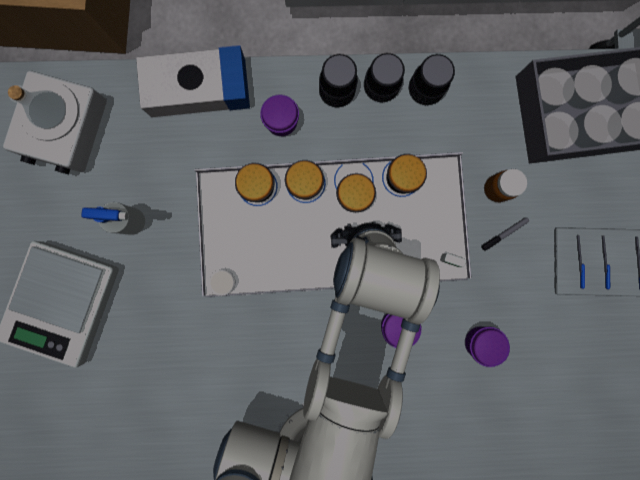

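The stray now measures (623.5,136.8), on its ring at (623.6,136.8). I'm lowering behind the proud tub.

```bash
python3 -m creep '[[0,0.1,-4.5,0,0,-0.5],[0,0.1,-4.5,0,0,0],[0,0,-1.4,0,0,0],[0,0,0,0,0,0]]'
python3 - <<'E'
from h import *
o=status.get_obs();print(o['ee_pos'])
s=imaging.snapshot("wrist");cv2.imwrite("pics/wrist8.png",s["pixels"])
E
```

```text
t: 11.25
ee_pos: [492.5, -92.0, 100.1]
tool_rot: [3.088, 0.077, 0.47]
ft_force: [0.6, 0.6, -0.3]
opening: 0.536
[492.48399273 -92.03795638 100.09758221]
```

View pics/wrist8.png

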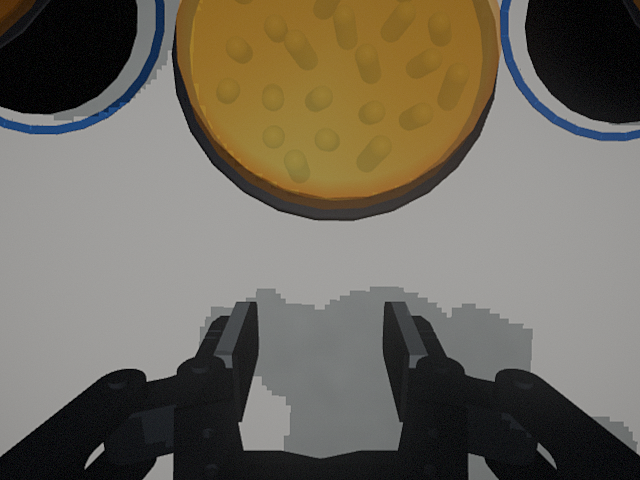

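The wrist view shows the tub centred at u≈335, about 2–3 mm to the right, so I'm correcting y by -2 mm during the approach.

```bash
python3 -m creep '[[1.2,-0.1,-0.2,0,0,0],[1,-0.1,-0.2,0,0,0],[0.8,0,-0.1,0,0,0],[0.8,0,-0.1,0,0,0],[0.8,0,-0.1,0,0,0],[0.8,0,-0.1,0,0,0],[0.6,0,0,0,0,0]]'
python3 - <<'E'
from h import *
s=imaging.snapshot("wrist");cv2.imwrite("pics/wrist9.png",s["pixels"])
for n in("top","scene"):
  s=imaging.snapshot(n)
  for e in orange(s): print(n,np.round(e[1],1),ray(s,*e[0],78).round(1))
E
```

```text
t: 12.18
ee_pos: [558.5, -94.5, 100.3]
tool_rot: [3.083, 0.079, 0.483]
ft_force: [-3.9, -0.0, 2.8]
opening: 0.533
top [34.7 34.8] [ 636.  -209.8   78. ]
top [34.6 34.9] [627.5  23.9  78. ]
top [34.3 35.1] [623.7 -93.4  78. ]
top [34.8 35. ] [623.6 136.8  78. ]
scene [27.5 35.8] [622.9 136.2  78. ]
scene [32.4 37.9] [626.8  23.   78. ]
scene [36.9 40.7] [622.4 -94.1  78. ]
scene [41.1 42.9] [ 635.8 -210.    78. ]
```

View pics/wrist9.png

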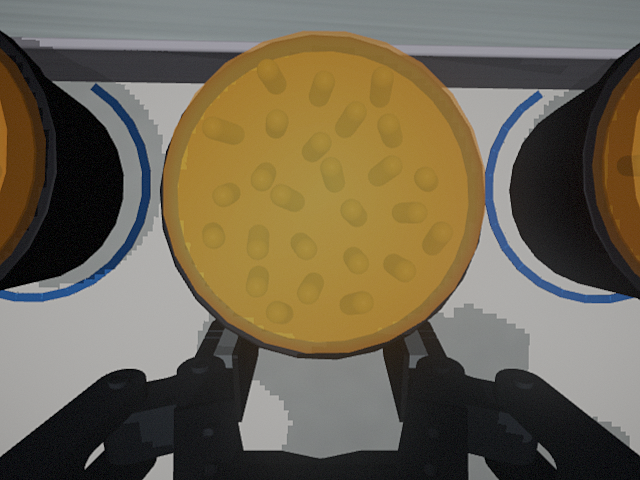

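```bash
python3 -m creep '[[0.4,0,-0.1,0,0,0],[0.4,0,0,0,0,0],[0.3,0,0,0,0,0],[0.2,0,0,0,0,0]]'
```

```text
t: 12.82
ee_pos: [570.5, -94.5, 98.7]
tool_rot: [3.084, 0.079, 0.477]
ft_force: [-15.1, 0.2, 8.4]
opening: 0.531
```

The tub is at the stop (15 N). I'm backing off and checking.

```bash
python3 -m creep '[[-2,0,0,0,0,0],[-3,0,0,0,0,0],[-2,0,5,0,0,0],[-3,0,5,0,0,0],[-3,0,3,0,0,0],[0,0,0,0,0,0],[0,0,0,0,0,0]]'
python3 - <<'E'
from h import *
y0=.0398;c,sn=np.cos(y0),np.sin(y0)
for n in("top","scene"):
  s=imaging.snapshot(n);cv2.imwrite(f"pics/{n}10.png",s["pixels"])
  for e in orange(s):
    X=ray(s,*e[0],78);d=X[:2]-[630.44,-35.61];print(n,np.round(e[1],1),X.round(1),"tray",(c*d[0]+sn*d[1]).round(1),(-sn*d[0]+c*d[1]).round(1))
E
```

```text
t: 13.7
ee_pos: [438.1, -93.9, 230.7]
tool_rot: [3.083, 0.079, 0.484]
ft_force: [0.6, -0.2, -0.0]
opening: 0.526
top [34.6 34.9] [ 636.1 -209.8   78. ] tray -1.3 -174.3
top [34.8 34.9] [633.4 -93.3  78. ] tray 0.6 -57.8
top [34.6 34.9] [627.5  24.   78. ] tray -0.5 59.6
top [34.9 35. ] [623.5 136.9  78. ] tray -0.0 172.6
scene [27.3 35.8] [622.7 136.2  78. ] tray -0.9 172.0
scene [31.4 37.8] [627.   23.6  78. ] tray -1.0 59.3
scene [35.9 39.9] [633.  -93.9  78. ] tray 0.2 -58.4
scene [40.5 42.8] [ 636.  -210.2   78. ] tray -1.4 -174.6
```

View pics/top10.png

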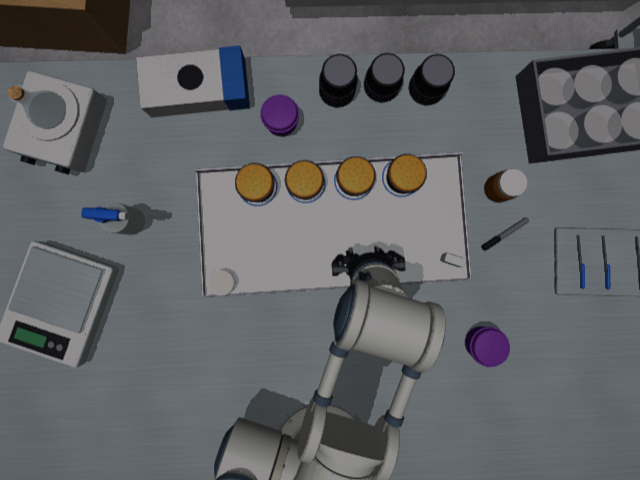

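View pics/scene10.png

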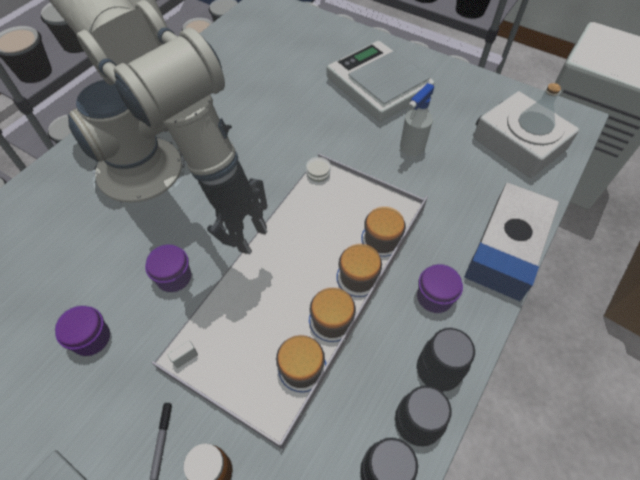

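The four tubs are in line on their rings: top view (255,183), (305,180), (355,177), (406,174). The dishes, hygrometer, spray bottle, pen and jar show no visible shift. I'm handing the job in.

```bash
python3 -c "
from bench import ticket;print(ticket.job_done())"
```

```text
the job is handed in; nothing more can be done
None
```

All four tubs are in line on their rings against the back stop, and the job is handed in at about 13.7 s. I pushed the stray diagonally across the front and then straight back into the empty place. The proud tub went straight back. For both I used tilted, half-open fingers as a two-point cradle.

My last camera check measured these tray-frame positions in mm, with rings at x = 0 and y = ±57.5 and ±172.5:

| Tub | Top camera (x, y) | Scene camera (x, y) |
|---|---|---|
| Stray | 0.0, 172.6 | -0.9, 172.0 |
| Proud | 0.6, -57.8 | 0.2, -58.4 |
| In-line tub near y = 57.5 | -0.5, 59.6 | -1.0, 59.3 |
| In-line tub near y = -172.5 | -1.3, -174.3 | -1.4, -174.6 |

- **In-line tubs:** they did not move. Their 2 mm sideways offsets were there at the start.
- **Other objects:** no visible shift; I judged this by eye and did not measure it.
- **Forces:** the highest reading after a move was about 15 N horizontally (8 N vertically), when the proud tub met the stop.
- **Disagreement:** the two cameras differ by up to about 1 mm. A separate ring fit in the scene camera failed because it found too few ring pixels, so the ring positions come from the top camera alone.

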